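Put a carved printing block up on the easel

TASK

Swing the blue retaining bar about a quarter turn, clear of the slotted rack, then slide the terracotta-red printing block straight up out of its slot by its top edge. Stand it on the easel, lowered upright in the grip and not dropped or put down on the bench, with its lower edge fully down on the ledge near the middle, leaning flat against the backboard with its carved side outward, and let go. Leave the bar open, the other two blocks in their slots and everything else on the bench where it is.

Things in the scene. Friction and masses are not known exactly. Their poses are not given: they have to be found in the camera images.
- rack: Pale wooden rack, fixed. Origin: centre of underside; x across the slots, y along them. Blocks stand on its floor, 15 mm up, in three slots 14 mm wide at x = -52, 0, 52 mm. Slotted guides only at the ends (|y| 44 to 72 mm), 65 mm tall; the middle is open. A steel pivot post, radius 9 mm, about 131 mm tall, stands at x = -110, y = 0 mm.
- bar (a joint): Blue bar pivoted on the rack's post (vertical axis at rack x = -110, y = 0 mm), 14 mm wide, 131 to 143 mm above the bench. At 0 rad it points along rack +x, 6 mm over the middle of the blocks' top edges; grows counter-clockwise from above, towards rack +y; stop at 1.9. Friction 0.12 N m, stays where left. Clear of all blocks from 1 rad on.
- bar_knob (a point): Middle of the grip on the bar's free end: a black upright round post 16 mm in diameter, standing from 143 to 183 mm above the bench (this point at 163 mm), 195 mm from the bar's pivot axis.
- red_block: Terracotta-red block to move: slab 10 mm thick (x), 120 mm wide (y), 110 mm high (z), about 0.15 kg, plywood back. Origin: centre of its lower edge face. +x points out of the carved side (pale cut lines), -x out of the plywood. Stands in any one of the three slots, carved side towards rack +x.
- grey_block: Grey printing block of the same size, in another slot of the rack. To be left there.
- green_block: Green printing block of the same size, in another slot of the rack. To be left there.
- easel_back: Easel's backboard and ledge, pale wood, fixed, 170 mm wide (y), leaning back 15 degrees. Origin: middle of the corner of ledge and board, 40 mm up. x points out of the board (forward, 15 degrees up), z up its face. Board reaches z = 60 mm, 12 mm thick. Ledge top z = 0, x 0 to 34 mm, then a lip 8 mm high. A well placed block has its origin at x = 5, y = 0, z = 0 mm, axes along these.
- ink_tin: Low round ink tin, 84 mm across, 50 mm tall; bystander.
- jar: Amber jar, 64 mm across, 100 mm tall; bystander.
- ink_knife: Ink spatula lying on the bench; bystander.
- ink_roller: Hand ink roller lying on the bench; bystander.
- mug: Blue mug, 80 mm across, 90 mm tall; bystander.
There are look-alikes about, which are no part of the job. What is shaped like the red_block but pink or purple is not meant.

How it is judged:
On the way, in this order (a step that is already met when the one before it is completed fails the run):
1. the retaining bar is swung clear of the blocks (at least 1 rad) while all stand in the rack (value of joint bar above 1 rad and distance of red_block from where it was at the start of the episode below 0.02 m), for 0.1 s.
2. the red block is drawn up clear of its slot, held in the fingers (z of red_block in the frame of rack above 0.07 m and contact force between the fingers and red_block above 0.5 N), for 0.1 s.
3. the red block is brought down onto the easel's ledge (within 15 mm of it), still held (x of red_block in the frame of easel_back between -0.01 and 0.034 m and y of red_block in the frame of easel_back between -0.03 and 0.03 m and z of red_block in the frame of easel_back between -0.006 and 0.015 m and contact force between the fingers and red_block above 0.5 N), for 0.05 s.
At the end, for the whole second after the job is handed in: Red block at rest, released, on the easel: lower edge within 5 mm of the ledge and 6 mm of its place against the backboard, within 25 mm of the middle, flat on the board (5 degrees), carved side out, upright; bar beyond 1 rad; grey and green blocks moved under 15 mm (x of red_block in the frame of easel_back between 0 and 0.011 m and y of red_block in the frame of easel_back between -0.025 and 0.025 m and z of red_block in the frame of easel_back between -0.004 and 0.005 m and angle between red_block's own x axis and vertical between 1.219 and 1.399 rad and angle between red_block's own z axis and vertical below 0.4 rad and angle between the x axis of red_block and the x axis of easel_back, either way round below 0.1 rad and linear speed of red_block below 0.02 m/s and contact force between the fingers and red_block below 0.1 N and value of joint bar above 1 rad and distance of each of grey_block, green_block from where it was at the start of the episode below 0.015 m); the robot touches nothing.
It fails at once if the red block is set down, dropped or tipped over on the bench (height (world z) of red_block below 0.01 m or angle between red_block's own z axis and vertical above 1.2 rad).
It fails at once if the grey or green block is pulled out or knocked (over 15 mm) (distance of any of grey_block, green_block from where it was at the start of the episode above 0.015 m).
It fails at once if another thing on the bench is disturbed (moved over 30 mm) (distance of any of ink_tin, jar, ink_knife, ink_roller, mug from where it was at the start of the episode above 0.03 m).
It also fails if it takes over 46 s, if anything falls off the work surface, if the arm or the gripper's body presses on something with over 40 N, if the wrist force passes 120 N, or if a joint passes its speed limit or range.

ROBOT

A 6-joint arm with a two-finger parallel gripper is mounted at the origin on the work surface. World frame = base frame: x ahead of the robot, y to its left, z up, the work surface at z = 0. Lengths are in m, angles in rad, forces in N, time in s.
With the tool pointing down it reaches from about 0.275 to 0.825 m from the base axis. Payload 4.9 kg.
Tool frame: the origin (TCP) lies midway between the tips of the shut fingers; the grasp point (between the pads) lies 19 mm behind it (grasp_offset is the distance from the TCP to the grasp point, in m); z points along the fingers, y is the line along which they close (so a half turn about z gives the same grasp; the last joint's range is limited). The gripper opens to 85 mm and grips with 20 to 120 N. Pads are 22 mm wide; open, the fingers measure 114 mm over their backs; the gripper's body (76 mm by 85 mm) begins 54 mm behind the grasp point. The pads swing forward as they close: fully open they stand 13 mm farther back than shut.
Start: joints at [-1.318, 0.326, -0.193, 1.052, 0, 1.437], TCP at [0.207, -0.509, 0.231] pointing down, gripper open.
Joint ranges: [-2.65, 2.65], [-0.97, 1.79], [-1.3, 1.35], [-1.93, 2.1], [-1.47, 1.37], [-3.14, 3.14]. Speed limits (rad/s): [2.57, 2.57, 3.14, 3.14, 3.14, 3.14].

INTERFACE

Orientations are given as a rotation vector (axis times angle).
In Python, from rig import state, grab_frame, hand_in, grasp_offset gives the robot as it stands. The module is installed in compiled form; this text tells all that it offers.
- The arm moves only by the tool jog_arm, never from a script. Its argument "targets" is one flat list of numbers, 7 for each row, row after row: the opening, from 0 (shut) to 1 (fully open), then the shift along the tool's x, y, z in mm, then the turn, a rotation vector about the tool's x, y, z in degrees. In form: [hand, x, y, z, ax, ay, az, hand, x, y, z, ax, ay, az, ...]. A call has 1 to 5 rows; each row is the pose to reach, as a shift and turn from the pose commanded when the call began, along the tool's axes at that moment; what a row does not reach only later rows make up. A row lasts 1/12 s, in which the tool goes at most 41.7 mm and 7.16 degrees, less where a joint would pass 70% of its speed; a pose out of reach is approached as far as the arm can. A call with a gripper value outside its range is refused whole. The fingers move at their own pace and stop on an object; "grip_force" is the grip in N (left out, the last holds). Time passes only in rows, so rows that repeat a pose let the fingers close. It gives the time, the measured TCP pose, the force, the opening and the grip force at its end, in the units of the state.
- state(): the state, without advancing time (a new reading comes with each control period).
- grab_frame(name): name is "scene" or "top" or "wrist"; returns a dict with "image" (384x512x3 uint8, blue, green, red), "range_z" (384x512 float32, m along the optical axis (not along the pixel's ray), 0 where there is no reading), "fx", "fy", "cx", "cy" (pixels), "D" ([k1, k2, p1, p2, k3] as OpenCV has them; the pictures are not rectified), "rvec" (rotation vector, rad) and "tvec" (3), from world to camera coordinates, as OpenCV has them; the wrist camera has in their place "hand_eye" (4x4, takes a point from camera to tool coordinates, whose origin is the TCP and whose axes are the flange's). Camera axes: x right, y down, z forward; pixel columns grow to the right and rows downward; lengths in m; the calibration is good to about 2 mm. A picture is of the moment at which its call begins: read the wrist's pose just before it.
- hand_in(): hands the job in; it is judged then, once.
The state is a dict: "clock": time; "joint_pos": joint angles; "qvel": joint speeds; "tau": joint torques, N m; "tcp_pos": TCP position; "tcp_rot": TCP orientation; "contact_force": force on the tool from outside, world axes, zero at the start; "torque": the same for the moment, N m; "width": finger opening in m; "grasp_force": force on a finger pad.
Only numpy, scipy, OpenCV 4.12 (cv2) and the standard library are available. Lean on these libraries where they do the work, as an engineer would, in place of code of your own. Each camera call takes 0.05 s, during which the arm holds its last target. There are 200 camera calls.

## Working session

There is one attempt and no reset: what is moved stays moved. The work goes in short steps, Python scripts to look and compute and a tool call to move; the robot and the scene stay as the last step left them, time stands still between calls to the robot, and variables do not carry over. Pictures are saved under pics/ and viewed, at most 10 in all, crops included, and the job is handed in when it is done.

Besides the shell and the picture viewer there is one more tool, called by a JSON object that holds its "op" and its "data", one argument or row to a line. jog_arm: Moves the arm, as the interface text tells. Its arguments: {"type":"object","properties":{"targets":{"type":"array","items":{"type":"number"}},"grip_force":{"type":"number"}},"required":["targets"]}

```bash
mkdir -p pics
cat > h.py <<'E'
import numpy as np, cv2, pickle
from scipy.spatial.transform import Rotation as R
from rig import state, grab_frame, hand_in, grasp_offset
def snap(n,f):
    s=state(); d=grab_frame(n); cv2.imwrite(f'pics/{f}.png',d['image']); d['s']=s
    pickle.dump(d,open(f'{f}.pkl','wb')); return d
def load(f): return pickle.load(open(f'{f}.pkl','rb'))
def world(d,uv,z=None,r=None):
    """pixel -> world by range image (3x3 median) or by plane world z"""
    K=np.array([[d['fx'],0,d['cx']],[0,d['fy'],d['cy']],[0,0,1]])
    uv=np.array(uv,float).reshape(-1,2)
    n=cv2.undistortPoints(uv[:,None],K,np.array(d['D'],float))[:,0]
    if 'rvec' in d:
        A=R.from_rotvec(np.ravel(d['rvec'])).as_matrix().T; t=-A@np.ravel(d['tvec'])
    else:
        H=np.array(d['hand_eye']); B=R.from_rotvec(d['s']['tcp_rot']).as_matrix()
        A=B@H[:3,:3]; t=B@H[:3,3]+d['s']['tcp_pos']
    ray=np.c_[n,np.ones(len(n))]
    if z is None:
        zz=[]
        for u,v in uv.round().astype(int):
            p=d['range_z'][max(v-1,0):v+2,max(u-1,0):u+2]; p=p[p>0]; zz.append(np.median(p) if len(p) else np.nan)
        return (ray*np.array(zz)[:,None])@A.T+t
    w=ray@A.T; return t+w*((z-t[2])/w[:,2])[:,None]
def totool(dw,s=None):
    s=s or state(); return R.from_rotvec(s['tcp_rot']).inv().apply(dw)
E
python3 - <<'E'
from h import *
import h
a=snap('scene','scene0');b=snap('top','top0')
print(grasp_offset() if callable(grasp_offset) else grasp_offset, {k:np.round(v,4) for k,v in state().items()})
E
```

```text
0.0187 {'clock': np.float64(0.1), 'joint_pos': array([-1.3182,  0.3268, -0.1935,  1.052 , -0.    ,  1.4366]), 'qvel': array([-0.    , -0.0016,  0.0017,  0.0002, -0.001 , -0.0005]), 'tau': array([ 1.50000e-03, -4.44237e+01,  2.63039e+01,  7.90000e-03,
       -1.00000e-04, -0.00000e+00]), 'tcp_pos': array([ 0.2073, -0.5088,  0.2306]), 'tcp_rot': array([-3.0815e+00, -6.0340e-01,  2.0000e-04]), 'contact_force': array([-0.7973, -0.394 ,  1.0723]), 'torque': array([-0.0126, -0.0205,  0.067 ]), 'grasp_force': np.float64(0.0), 'width': np.float64(0.0853)}
```

View pics/top0.png

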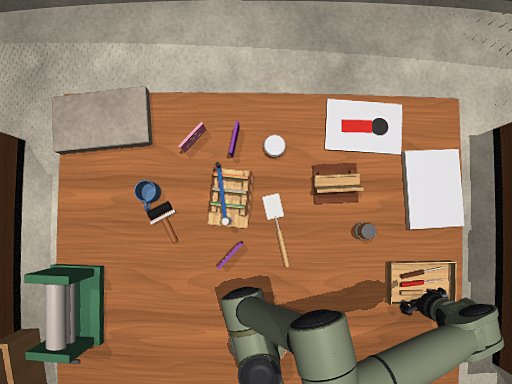

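View pics/scene0.png

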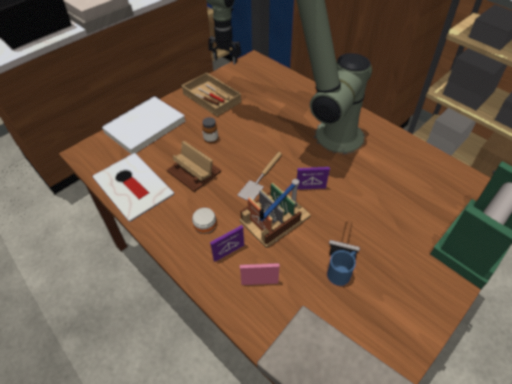

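The top view shows the rack at about (230,197), the blue bar from (218,166) to the knob at (225,221), and the easel at (337,183). I'll enlarge these.

Run:
```python
from h import *
a=load('top0')['image'];b=load('scene0')['image']
c=cv2.resize(a[155:240,195:270],None,fx=5.3,fy=5.3,interpolation=cv2.INTER_CUBIC) 
c2=cv2.resize(a[155:240,300:375],None,fx=5.3,fy=5.3,interpolation=cv2.INTER_CUBIC)
cv2.imwrite('pics/c1.png',np.hstack([c,c2])); print(c.shape)
c=cv2.resize(b[170:250,230:320],None,fx=7,fy=7,interpolation=cv2.INTER_CUBIC); cv2.imwrite('pics/c2.png',c)
d=load('top0'); print(world(d,[(250,350),(218,166),(225,221),(337,183),(230,245)]).round(3))
```

```text
(450, 398, 3)
[[ 0.075  0.026  0.362]
 [ 0.637  0.143  0.178]
 [ 0.45   0.119  0.143]
 [ 0.594 -0.29   0.043]
 [ 0.357  0.109  0.   ]]
```

View pics/c1.png

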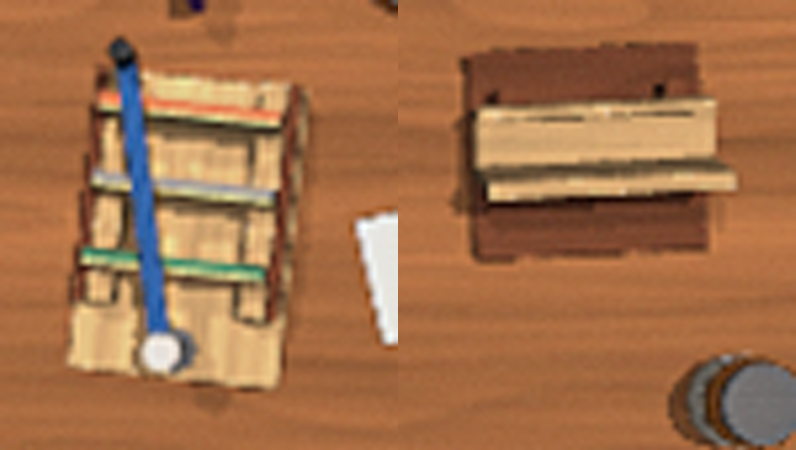

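View pics/c2.png

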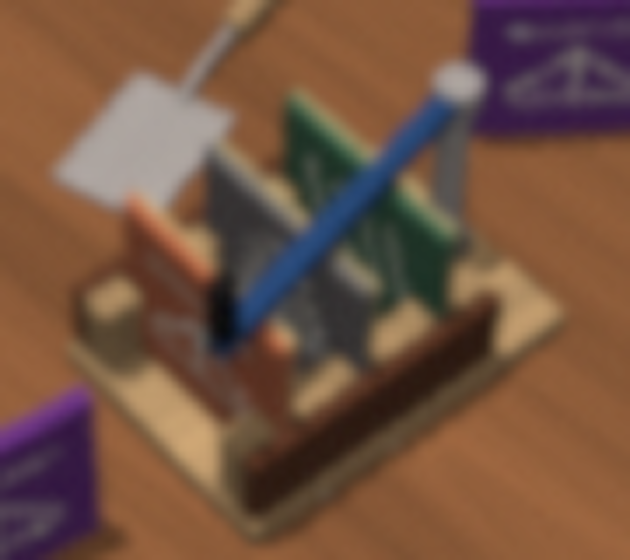

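The top and scene views agree. The green, grey and red blocks stand near to far, so red is in the farthest slot with its carved side facing away from the robot. The knob is at the far end of the bar. The easel opens toward the robot, so the block has to turn about 180°. Next I'll take numbers from the range data.

```bash
cat >> h.py <<'E'
def cloud(d,u0,u1,v0,v1):
    uu,vv=np.meshgrid(np.arange(u0,u1),np.arange(v0,v1)); uv=np.c_[uu.ravel(),vv.ravel()]
    K=np.array([[d['fx'],0,d['cx']],[0,d['fy'],d['cy']],[0,0,1]])
    n=cv2.undistortPoints(uv[:,None].astype(float),K,np.array(d['D'],float))[:,0]
    z=d['range_z'][uv[:,1],uv[:,0]]; c=d['image'][uv[:,1],uv[:,0]]
    if 'rvec' in d:
        A=R.from_rotvec(np.ravel(d['rvec'])).as_matrix().T; t=-A@np.ravel(d['tvec'])
    else:
        H=np.array(d['hand_eye']); B=R.from_rotvec(d['s']['tcp_rot']).as_matrix()
        A=B@H[:3,:3]; t=B@H[:3,3]+d['s']['tcp_pos']
    ok=z>0
    return ((np.c_[n,np.ones(len(n))]*z[:,None])@A.T+t)[ok],c[ok].astype(int),uv[ok]
def line(P):
    m=P[:,:2].mean(0);v=np.linalg.svd(P[:,:2]-m)[2][0]; return m,v
def rackfit(d,box):
    P,c,uv=cloud(d,*box); b,g,r=c.T; hsv=cv2.cvtColor(c.astype(np.uint8)[None],cv2.COLOR_BGR2HSV)[0].astype(int)
    for name,m in dict(blue=(hsv[:,0]>100)&(hsv[:,0]<125)&(hsv[:,1]>130)&(P[:,2]>.13),
      red=((hsv[:,0]<10)|(hsv[:,0]>175))&(hsv[:,1]>120)&(P[:,2]>.117),green=(hsv[:,0]>55)&(hsv[:,0]<90)&(hsv[:,1]>90)&(P[:,2]>.117),
      knob=(P[:,2]>.165)&(c.max(1)<75),top=(P[:,2]>.117)&(P[:,2]<.129)).items():
        Q=P[m]
        if len(Q)<4: print(name,len(Q));continue
        mm,v=line(Q); t=(Q[:,:2]-mm)@v
        print(name,len(Q),Q.mean(0).round(4),'ang',np.degrees(np.arctan2(v[1],v[0])).round(1),'ext',(mm+v*t.min()).round(4),(mm+v*t.max()).round(4),'z',Q[:,2].min().round(3),Q[:,2].max().round(3))
E
python3 - <<'E'
from h import *
d=load('top0'); rackfit(d,(195,270,155,240)); print('post',world(d,[(225,221)],z=.143))
d2=load('scene0');print('scene');rackfit(d2,(230,320,170,250))
for d,box in((d,(305,370,160,207)),(d2,(165,222,138,190))):
    P,c,uv=cloud(d,*box); m=(P[:,2]>.05)&(c.mean(1)>110); print(len(P),m.sum()); Q=P[m]
    print(Q.min(0).round(3),Q.max(0).round(3))
    for z in(.05,.06,.07,.08,.09,.1):
        q=Q[abs(Q[:,2]-z)<.006]
        if len(q)>4: mm,v=line(q); print(z,len(q),mm.round(4),np.degrees(np.arctan2(v[0],-v[1])).round(1),q.min(0).round(3),q.max(0).round(3))
d=load('top0');print(world(d,[(147,190),(274,146),(366,231),(237,139),(192,136),(160,212)]).round(3))
E
```

```text
blue 157 [0.5527 0.133  0.1431] ang -172.2 ext [0.6362 0.1445] [0.4666 0.1212] z 0.134 0.178
red 22 [0.6129 0.096  0.1236] ang -95.1 ext [0.6187 0.1615] [0.6083 0.0452] z 0.118 0.128
green 25 [0.5098 0.111  0.1242] ang 84.4 ext [0.5042 0.0542] [0.5155 0.1701] z 0.119 0.129
knob 17 [0.641  0.1442 0.1796] ang -153.3 ext [0.6488 0.1481] [0.6356 0.1415] z 0.168 0.187
top 246 [0.558  0.1036 0.124 ] ang 170.8 ext [0.6174 0.094 ] [0.4995 0.1131] z 0.117 0.129
post [[0.45005657 0.11884993 0.143     ]]
scene
blue 145 [0.5619 0.1393 0.1419] ang 8.1 ext [0.4665 0.1258] [0.6465 0.1514] z 0.133 0.166
red 28 [0.6207 0.1088 0.1299] ang 77.2 ext [0.6098 0.061 ] [0.6319 0.1581] z 0.117 0.185
green 11 [0.5148 0.1258 0.1195] ang -96.0 ext [0.5195 0.1712] [0.5097 0.0778] z 0.118 0.124
knob 28 [0.6457 0.1503 0.1764] ang 11.2 ext [0.6351 0.1482] [0.6516 0.1514] z 0.166 0.184
top 275 [0.5543 0.11   0.123 ] ang -16.4 ext [0.4494 0.1409] [0.6241 0.0894] z 0.117 0.129
3042 305
[ 0.557 -0.376  0.05 ] [ 0.628 -0.204  0.106]
0.05 66 [ 0.6153 -0.2856] -177.5 [ 0.594 -0.371  0.05 ] [ 0.628 -0.205  0.056]
0.06 82 [ 0.6211 -0.2879] 3.7 [ 0.611 -0.373  0.054] [ 0.628 -0.204  0.066]
0.09 87 [ 0.5675 -0.2935] -176.7 [ 0.557 -0.376  0.087] [ 0.577 -0.207  0.096]
0.1 127 [ 0.5666 -0.2889] -176.3 [ 0.557 -0.375  0.094] [ 0.577 -0.206  0.106]
2948 154
[ 0.558 -0.369  0.052] [ 0.632 -0.201  0.104]
0.05 24 [ 0.6229 -0.2692] -177.0 [ 0.615 -0.351  0.052] [ 0.628 -0.203  0.056]
0.06 58 [ 0.6242 -0.2763] -176.4 [ 0.616 -0.354  0.054] [ 0.632 -0.201  0.063]
0.09 45 [ 0.567  -0.2843] -177.3 [ 0.558 -0.368  0.088] [ 0.579 -0.211  0.096]
0.1 67 [ 0.5698 -0.2868] -176.8 [ 0.56  -0.369  0.094] [ 0.579 -0.204  0.104]
[[ 0.563  0.432  0.003]
 [ 0.73  -0.053  0.046]
 [ 0.418 -0.384  0.1  ]
 [ 0.762  0.088  0.008]
 [ 0.756  0.248  0.092]
 [ 0.479  0.372  0.032]]
```

The range data shows the easel board on the near side and the ledge on the far side, so the easel faces world +x and no half turn is needed. My estimates:

| Item | World position (m) | Angle |
|---|---|---|
| Rack | pivot at (.450, .119) | yaw about -5.4° |
| Bar | – | about 8° in world |
| Red block | (.612, .104) | – |
| Easel | corner about (.592, -.289) | yaw about +3.3° |

I'll move over the rack for a close look.

{"op": "jog_arm", "data": {
  "targets": [1,33,-22,-10,0,0,-6,1,66,-44,-20,0,0,-12,1,100,-66,-30,0,0,-18,1,133,-88,-40,0,0,-24,1,166,-109,-45,0,0,-28]
}}

```text
clock: 0.52
tcp_pos: [0.3208, -0.3443, 0.2771]
tcp_rot: [2.842, 1.337, 0.0]
contact_force: [0.8, -1.0, -0.2]
width: 0.0853
grasp_force: 0.0
```

{"op": "jog_arm", "data": {
  "targets": [1,38,-4,-4,0,0,0,1,76,-7,-8,0,0,0,1,113,-11,-12,0,0,0,1,151,-14,-15,0,0,0,1,188,-18,-15,0,0,0]
}}

```text
clock: 0.93
tcp_pos: [0.4276, -0.1883, 0.2918]
tcp_rot: [2.845, 1.331, 0.001]
contact_force: [0.6, -1.0, 0.2]
width: 0.0852
grasp_force: 0.0
```

{"op": "jog_arm", "data": {
  "targets": [1,38,-4,-4,0,0,0,1,76,-7,-8,0,0,0,1,113,-11,-12,0,0,0,1,151,-14,-15,0,0,0,1,188,-18,-15,0,0,0]
}}

```text
clock: 1.35
tcp_pos: [0.5343, -0.0322, 0.3067]
tcp_rot: [2.845, 1.332, 0.001]
contact_force: [0.1, -0.5, 0.4]
width: 0.0855
grasp_force: 0.0
```

{"op": "jog_arm", "data": {
  "targets": [1,38,-4,-4,0,0,0,1,76,-7,-8,0,0,0,1,113,-11,-12,0,0,0,1,113,-11,-12,0,0,0,1,113,-11,-12,0,0,0]
}}

```text
clock: 1.77
tcp_pos: [0.5976, 0.0614, 0.3173]
tcp_rot: [-2.843, -1.336, 0.002]
contact_force: [-0.6, -1.0, 0.5]
width: 0.0854
grasp_force: 0.0
```

Run:
```python
from h import *
d=snap('wrist','w1'); s=d['s']; print(s['clock'],s['tcp_pos'].round(4),s['tcp_rot'].round(4),s['joint_pos'].round(3)); print(np.round(d['hand_eye'],3)); rackfit(d,(0,512,0,384))
```

```text
1.7667 [0.5976 0.0614 0.3173] [-2.8428e+00 -1.3362e+00  2.2000e-03] [-0.02   0.388  0.116  1.3   -0.     2.243]
[[-0.002 -0.96  -0.282  0.071]
 [ 1.    -0.001 -0.001  0.001]
 [ 0.    -0.282  0.96  -0.144]
 [ 0.     0.     0.     1.   ]]
blue 2107 [0.5542 0.1352 0.1444] ang -172.2 ext [0.6378 0.1466] [0.4619 0.1226] z 0.141 0.182
red 493 [0.6134 0.1041 0.1283] ang -93.9 ext [0.6176 0.1661] [0.6086 0.0319] z 0.117 0.399
green 404 [0.51   0.1105 0.1258] ang 84.6 ext [0.5051 0.0584] [0.5159 0.1733] z 0.117 0.128Traceback (most recent call last):
  File "<stdin>", line 2, in <module>
  File "h.py", line 48, in rackfit
    mm,v=line(Q); t=(Q[:,:2]-mm)@v
         ~~~~^^^
  File "h.py", line 40, in line
    m=P[:,:2].mean(0);v=np.linalg.svd(P[:,:2]-m)[2][0]; return m,v
                        ~~~~~~~~~~~~~^^^^^^^^^^^
    u, s, vh = gufunc(a, signature=signature)
               ~~~~~~^^^^^^^^^^^^^^^^^^^^^^^^
numpy._core._exceptions._ArrayMemoryError: Unable to allocate 9.15 GiB for an array with shape (35047, 35047) and data type float64
```

View pics/w1.png

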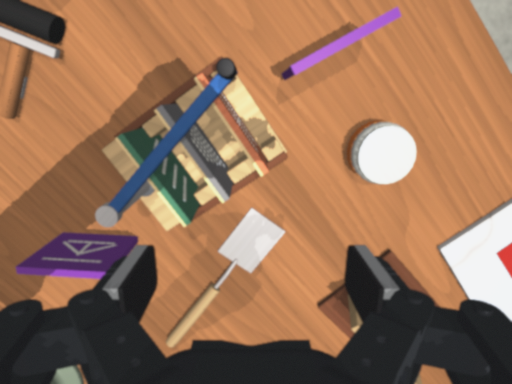

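The wrist view shows the knob top at about (226,68), the post top at (108,215), and the red block's top edge from about (205,75) to (264,170).

```bash
sed -i 's/np.linalg.svd(P\[:,:2\]-m)\[2\]/np.linalg.svd(P[:,:2]-m,full_matrices=False)[2]/' h.py
python3 - <<'E'
from h import *
d=load('w1'); k=world(d,[(226,68)],z=.183)[0]; p=world(d,[(108,215)],z=.143)[0]; print(k,p,np.linalg.norm((k-p)[:2]),np.degrees(np.arctan2(k[1]-p[1],k[0]-p[0])))
rackfit(d,(180,300,50,240))
s=d['s']; Rt=R.from_rotvec(s['tcp_rot']).as_matrix(); print(Rt.round(3))
for z in (.26,.152): print(totool(np.r_[k[:2],z]-s['tcp_pos'],s)*1000)
p=k[:2]-.195*np.array([np.cos(np.radians(7.8)),np.sin(np.radians(7.8))])
for th in range(8,84,8): print(th,(totool(np.r_[p+.195*np.array([np.cos(np.radians(th)),np.sin(np.radians(th))]),0]-np.r_[k[:2],0],s)*1000).round(1))
E
```

```text
[0.64282515 0.1466095  0.183     ] [0.45014982 0.12115314 0.143     ] 0.19434970139381602 7.526356598455628
blue 864 [0.6038 0.1417 0.1444] ang -171.4 ext [0.6377 0.1468] [0.5647 0.1358] z 0.142 0.182
red 488 [0.6132 0.1047 0.1257] ang -95.2 ext [0.6188 0.166 ] [0.6081 0.049 ] z 0.117 0.128
green 74 [0.5061 0.0673 0.1254] ang -100.4 ext [0.5082 0.079 ] [0.5044 0.0583] z 0.117 0.127
knob 132 [0.6405 0.1467 0.1822] ang -71.4 ext [0.6381 0.1538] [0.6428 0.1397] z 0.166 0.186
top 2041 [0.5808 0.0949 0.1257] ang -144.0 ext [0.6406 0.1383] [0.5079 0.0419] z 0.117 0.129
[[ 0.638  0.77  -0.001]
 [ 0.77  -0.638 -0.   ]
 [-0.001 -0.001 -1.   ]]
[ 94.50960983 -19.46916238  57.16833963]
[ 94.62629025 -19.36652811 165.16822783]
8 [ 0.5 -0.5 -0. ]
16 [ 17.3 -21.8   0. ]
24 [ 31.1 -45.3   0. ]
32 [ 41.4 -70.5   0. ]
40 [ 48.2 -96.8   0. ]
48 [ 5.120e+01 -1.239e+02  1.000e-01]
56 [ 5.040e+01 -1.511e+02  1.000e-01]
64 [ 4.580e+01 -1.779e+02  1.000e-01]
72 [ 3.760e+01 -2.038e+02  2.000e-01]
80 [ 2.580e+01 -2.283e+02  2.000e-01]
```

{"op": "jog_arm", "data": {
  "targets": [1,32,-6,20,0,0,0,1,64,-13,40,0,0,0,0.7,94,-19,57,0,0,0,0.7,94,-19,95,0,0,0,0.7,94,-19,125,0,0,0]
}}

```text
clock: 2.23
tcp_pos: [0.6428, 0.144, 0.1916]
tcp_rot: [2.845, 1.332, 0.0]
contact_force: [0.5, -0.1, -0.8]
width: 0.0595
grasp_force: 0.0
```

{"op": "jog_arm", "data": {
  "targets": [0.7,0,0,20,0,0,0,0.7,0,0,42,0,0,0,0,0,0,42,0,0,0,0,0,0,42,0,0,0,0,0,0,42,0,0,0],
  "grip_force": 20
}}

```text
clock: 2.65
tcp_pos: [0.6434, 0.1431, 0.1528]
tcp_rot: [2.846, 1.329, 0.002]
contact_force: [0.5, -0.1, -0.8]
width: 0.0241
grasp_force: 0.2
```

{"op": "jog_arm", "data": {
  "targets": [0,0,0,0,0,0,0,0,0,0,0,0,0,0,0,0,0,0,0,0,0]
}}

```text
clock: 2.9
tcp_pos: [0.6432, 0.1439, 0.1531]
tcp_rot: [2.845, 1.331, 0.002]
contact_force: [-3.3, -1.3, 6.7]
width: 0.0154
grasp_force: 21.1
```

{"op": "jog_arm", "data": {
  "targets": [0,17,-21,0,0,0,0,0,31,-45,0,0,0,0,0,41,-70,0,0,0,0,0,48,-96,0,0,0,0,0,51,-123,0,0,0,0]
}}

```text
clock: 3.32
tcp_pos: [0.5845, 0.2646, 0.1532]
tcp_rot: [2.844, 1.332, 0.014]
contact_force: [4.4, 4.1, 0.6]
width: 0.015
grasp_force: 20.7
```

{"op": "jog_arm", "data": {
  "targets": [0,-1,-27.5,0,0,0,0,0,-5.5,-54.5,0,0,0,0,0,-13.5,-80,0,0,0,0,0,-25,-105,0,0,0,0,0,-25,-105,0,0,0,0]
}}

```text
clock: 3.73
tcp_pos: [0.4816, 0.3131, 0.1531]
tcp_rot: [-2.84, -1.337, -0.004]
contact_force: [-0.6, 2.7, -0.2]
width: 0.0156
grasp_force: 20.5
```

{"op": "jog_arm", "data": {
  "targets": [0.5,0,0,0,0,0,0,0.5,0,0,0,0,0,0,0.5,0,0,0,0,0,0,0.5,0,0,-30,0,0,0,0.5,0,0,-70,0,0,0]
}}

```text
clock: 4.15
tcp_pos: [0.483, 0.3083, 0.2182]
tcp_rot: [2.846, 1.329, -0.013]
contact_force: [1.3, -0.1, 0.1]
width: 0.0426
grasp_force: 0.0
```

Run:
```python
from h import *
d=snap('top','top1'); rackfit(d,(175,270,155,240)); s=state(); print(s['tcp_pos'],s['joint_pos'].round(2)); print(totool(np.array([.6128,.1045,.24])-s['tcp_pos'])*1000)
print(R.from_rotvec(s['tcp_rot']).as_matrix().round(3))
```

```text
blue 150 [0.4679 0.2155 0.1453] ang 79.0 ext [0.452  0.1339] [0.4831 0.2938] z 0.133 0.316
red 25 [0.6098 0.1149 0.1312] ang -74.3 ext [0.5626 0.2825] [0.627  0.0537] z 0.12 0.279
green 28 [0.51   0.1129 0.1245] ang 84.4 ext [0.5042 0.0542] [0.5157 0.1707] z 0.12 0.128
knob 19 [0.5206 0.2601 0.3051] ang 150.1 ext [0.5286 0.2555] [0.509  0.2668] z 0.274 0.323
top 273 [0.5581 0.1075 0.1242] ang 174.7 ext [0.6155 0.1022] [0.5015 0.1127] z 0.117 0.129
[0.48773949 0.31060976 0.2288773 ] [ 0.44  0.37 -0.13  1.06 -0.    2.71]
[-77.75194388 228.21393554 -10.86808488]
[[ 0.642  0.767  0.007]
 [ 0.767 -0.642  0.003]
 [ 0.006  0.003 -1.   ]]
```

{"op": "jog_arm", "data": {
  "targets": [0.4,-13,38,-4,0,0,-7,0.4,-26,76,-8,0,0,-14,0.4,-39,114,-11,0,0,-21,0.4,-52,152,-11,0,0,-28,0.4,-65,190,-11,0,0,-35]
}}

```text
clock: 4.62
tcp_pos: [0.5881, 0.1401, 0.2325]
tcp_rot: [2.328, 2.108, 0.001]
contact_force: [1.8, 0.4, -0.4]
width: 0.0343
grasp_force: 0.0
```

Run:
```python
from h import *
s=state(); print(s['tcp_pos']); print((totool(np.array([.6128,.1045,.19])-s['tcp_pos'])*1000).round(1))
print(R.from_rotvec(s['tcp_rot']).as_matrix().round(3))
```

```text
[0.58814321 0.14008403 0.23250142]
[-33.   28.   42.5]
[[ 0.099  0.995  0.001]
 [ 0.995 -0.099 -0.   ]
 [ 0.     0.001 -1.   ]]
```

{"op": "jog_arm", "data": {
  "targets": [0.4,-17,14,10,0,0,0,0.4,-33,28,25,0,0,0,0.4,-33,28,40,0,0,0,0.4,-33,28,40,0,0,0]
}}

```text
clock: 4.95
tcp_pos: [0.6103, 0.1042, 0.1886]
tcp_rot: [-2.336, -2.096, 0.006]
contact_force: [-1.8, 0.1, -0.3]
width: 0.0341
grasp_force: 0.0
```

Run:
```python
from h import *
d=snap('wrist','w2'); s=d['s']; rackfit(d,(0,512,0,384)); print(s['tcp_pos'].round(4)); print((totool(np.array([.6128,.1045,.095])-s['tcp_pos'])*1000).round(1))
P,c,uv=cloud(d,0,512,0,384)
for n,m in dict(redtop=(abs(P[:,2]-.124)<.004)&(abs(P[:,0]-.613)<.02)&(P[:,1]>.03)&(P[:,1]<.18)).items():
    Q=P[m];mm,v=line(Q); nn=np.array([-v[1],v[0]]);t=(Q[:,:2]-mm)@nn;print(n,len(Q),mm.round(4),np.degrees(np.arctan2(v[1],v[0])),np.percentile(t,[2,98]))
```

```text
blue 1304 [0.4634 0.1624 0.1405] ang -101.1 ext [0.4742 0.2179] [0.4572 0.131 ] z 0.135 0.146
red 854 [0.6151 0.1339 0.1263] ang -95.7 ext [0.6182 0.1656] [0.6114 0.0968] z 0.12 0.233
green 1316 [0.51   0.117  0.1263] ang -95.5 ext [0.5155 0.1741] [0.5043 0.0575] z 0.117 0.129
knob 36994 [0.6118 0.113  0.2596] ang -6.0 ext [0.5513 0.1194] [0.6737 0.1065] z 0.195 0.287
top 8600 [0.5523 0.1192 0.1255] ang 176.4 ext [0.6183 0.115 ] [0.4492 0.1257] z 0.117 0.129
[0.6103 0.1042 0.1886]
[ 0.6  2.8 93.6]
redtop 2498 [0.6112 0.1109] -95.63260868683312 [-0.00480222  0.00473618]
```

View pics/w2.png

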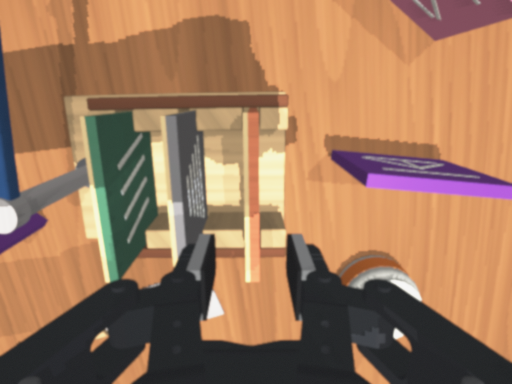

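{"op": "jog_arm", "data": {
  "targets": [0.4,1,0,30,0,0,0,0.4,1,0,60,0,0,0,0.4,1,0,94,0,0,0,0.4,1,0,94,0,0,0,0,1,0,94,0,0,0],
  "grip_force": 50
}}

```text
clock: 5.42
tcp_pos: [0.6097, 0.1081, 0.0978]
tcp_rot: [-2.332, -2.102, 0.004]
contact_force: [-0.0, -0.0, 0.9]
width: 0.023
grasp_force: 0.0
```

{"op": "jog_arm", "data": {
  "targets": [0,0,0,0,0,0,0,0,0,0,0,0,0,0,0,0,0,0,0,0,0,0,0,0,0,0,0,0]
}}

```text
clock: 5.75
tcp_pos: [0.6124, 0.108, 0.1005]
tcp_rot: [2.332, 2.102, 0.005]
contact_force: [0.7, -0.5, 5.7]
width: 0.009
grasp_force: 53.0
```

Run:
```python
from h import *
print({k:np.round(v,4) for k,v in state().items()})
```

```text
{'clock': np.float64(5.75), 'joint_pos': array([ 5.5800e-02,  5.6230e-01, -1.7370e-01,  8.3130e-01,  2.0000e-04,
        1.7305e+00]), 'qvel': array([-0.0023, -0.0004, -0.0042, -0.0029,  0.0009,  0.0004]), 'tau': array([-2.20800e-01, -5.07033e+01,  2.22955e+01, -2.33100e-01,
       -9.32000e-02,  4.90000e-03]), 'tcp_pos': array([0.6124, 0.108 , 0.1005]), 'tcp_rot': array([2.3322, 2.1017, 0.0046]), 'contact_force': array([ 0.6549, -0.5363,  5.6794]), 'torque': array([ 0.0442,  0.0934, -0.0187]), 'grasp_force': np.float64(53.0169), 'width': np.float64(0.009)}
```

{"op": "jog_arm", "data": {
  "targets": [0,0,0,-12,0,0,0,0,0,0,-30,0,0,0,0,0,0,-55,0,0,0,0,0,0,-80,0,0,0,0,0,0,-105,0,0,0]
}}

```text
clock: 6.17
tcp_pos: [0.6108, 0.1077, 0.2049]
tcp_rot: [2.334, 2.103, 0.0]
contact_force: [1.3, 0.1, -1.8]
width: 0.0091
grasp_force: 52.0
```

{"op": "jog_arm", "data": {
  "targets": [0,0,0,-15,0,0,0,0,0,0,-25,0,0,0,0,0,0,-25,0,0,0,0,0,0,-25,0,0,0]
}}

```text
clock: 6.5
tcp_pos: [0.611, 0.1077, 0.2284]
tcp_rot: [2.334, 2.103, 0.001]
contact_force: [-0.5, 0.8, -1.4]
width: 0.0092
grasp_force: 52.2
```

Run:
```python
from h import *
s=state(); print(s['tcp_pos'],s['grasp_force'],s['width'],s['joint_pos'].round(3))
d=snap('top','top2'); 
for n,d in(('top',d),('scene',snap('scene','scene2'))):
  for box in ((195,270,155,240),) if n=='top' else ((220,330,140,250),):
    P,c,uv=cloud(d,*box); hsv=cv2.cvtColor(c.astype(np.uint8)[None],cv2.COLOR_BGR2HSV)[0].astype(int)
    m=((hsv[:,0]<12)|(hsv[:,0]>175))&(hsv[:,1]>120)&(P[:,2]>.13)&(abs(P[:,0]-.615)<.03); Q=P[m]; print(n,len(Q),Q.min(0).round(3),Q.max(0).round(3))
# refine easel from top: board top strip & ledge
d=load('top0'); P,c,uv=cloud(d,305,370,160,207)
m=(P[:,2]>.085)&(c.mean(1)>110); Q=P[m]; mm,v=line(Q); print('boardtop',mm,np.degrees(np.arctan2(-v[0],v[1])),Q.min(0),Q.max(0))
```

```text
[0.61097686 0.10773791 0.22837971] 52.20135033130646 0.009193569080558024 [ 5.600e-02  4.590e-01  1.000e-03  1.112e+00 -0.000e+00  1.731e+00]
top 18 [0.585 0.045 0.249] [0.61  0.068 0.668]
scene 345 [0.585 0.054 0.14 ] [0.645 0.166 0.436]
boardtop [ 0.56686828 -0.29011843] -176.61576697218567 [ 0.55657237 -0.37600428  0.08672155] [ 0.57695018 -0.20553987  0.1058794 ]
```

{"op": "jog_arm", "data": {
  "targets": [0,-30,3,-6,0,0,0,0,-68,6,-12,0,0,0,0,-106,9,-18,0,0,0,0,-144,12,-24,0,0,0,0,-182,16,-30,0,0,0]
}}

```text
clock: 7.02
tcp_pos: [0.6068, -0.0762, 0.2569]
tcp_rot: [-2.332, -2.102, 0.002]
contact_force: [0.5, 0.1, -1.6]
width: 0.0091
grasp_force: 52.1
```

{"op": "jog_arm", "data": {
  "targets": [0,-38,2,0,0,0,-5,0,-75,4,0,0,0,-9,0,-75,4,0,0,0,-9,0,-75,4,0,0,0,-9]
}}

```text
clock: 7.35
tcp_pos: [0.6032, -0.1519, 0.2564]
tcp_rot: [-2.165, -2.273, 0.001]
contact_force: [-0.5, 1.1, -0.6]
width: 0.0094
grasp_force: 52.1
```

Run:
```python
from h import *
d=snap('wrist','w3'); s=d['s']; print(s['tcp_pos'].round(4),R.from_rotvec(s['tcp_rot']).as_matrix().round(3))
P,c,uv=cloud(d,0,512,0,384)
m0=(abs(P[:,1]+.29)<.1)&(P[:,0]>.53)&(P[:,0]<.66)&(c.mean(1)>100)
for y in(-.36,-.33,-.3,-.27,-.24,-.22):
    Q=P[m0&(abs(P[:,1]-y)<.004)]; Q=Q[np.argsort(Q[:,0])]
    print(y,[tuple((Q[(Q[:,0]>=x)&(Q[:,0]<x+.006)][:,2]*1000).round()[:: max(1,((Q[:,0]>=x)&(Q[:,0]<x+.006)).sum()//2)][:2]) for x in np.arange(.55,.645,.006)])
```

```text
[ 0.6032 -0.1519  0.2564] [[-0.049  0.999 -0.003]
 [ 0.999  0.049  0.001]
 [ 0.001 -0.003 -1.   ]]
-0.36 [(), (), (), (), (), (), (np.float64(43.0), np.float64(42.0)), (np.float64(42.0), np.float64(43.0)), (), (), (), (), (np.float64(59.0), np.float64(60.0)), (np.float64(58.0), np.float64(57.0)), (), ()]
-0.33 [(), (), (), (), (), (), (), (), (), (), (), (), (), (), (), ()]
-0.3 [(), (), (), (), (), (), (), (), (), (), (), (), (), (), (), ()]
-0.27 [(), (), (), (), (), (), (), (), (), (), (), (), (), (), (), ()]
-0.24 [(), (np.float64(95.0), np.float64(98.0)), (np.float64(97.0), np.float64(97.0)), (), (), (np.float64(41.0),), (), (), (), (), (), (), (), (), (), ()]
-0.22 [(), (np.float64(95.0), np.float64(97.0)), (np.float64(97.0), np.float64(99.0)), (np.float64(96.0), np.float64(96.0)), (), (np.float64(42.0), np.float64(41.0)), (np.float64(42.0), np.float64(42.0)), (), (), (), (), (np.float64(58.0), np.float64(59.0)), (np.float64(51.0), np.float64(47.0)), (), (), ()]
```

View pics/w3.png

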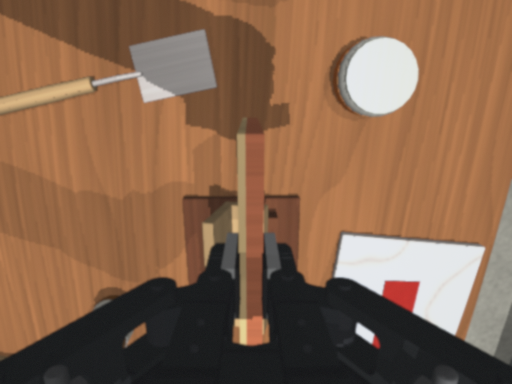

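Run:
```python
from h import *
d=load('w3'); s=d['s']
P,c,uv=cloud(d,0,512,0,384); br=c.mean(1)>100
for y0,y1 in((-.375,-.35),(-.24,-.225),(-.225,-.205)):
    b=(P[:,1]>y0)&(P[:,1]<y1)&(P[:,0]>.53)&(P[:,0]<.66)&br
    for n,m in dict(boardtop=P[:,2]>.09,low=(P[:,2]>.035)&(P[:,2]<.05),lip=(P[:,2]>.05)&(P[:,2]<.066)).items():
        Q=P[b&m]
        if len(Q): print(y0,n,len(Q),'x',Q[:,0].min().round(4),Q[:,0].max().round(4),'y',Q[:,1].mean().round(4),Q[:,1].max().round(4),'z',Q[:,2].mean().round(4),Q[:,2].max().round(4))
B=R.from_rotvec(s['tcp_rot']).as_matrix(); T=(P-s['tcp_pos'])@B
m=(abs(T[:,1])<.012)&(T[:,0]>.02)&(T[:,0]<.09)&(T[:,2]>-.04)&(T[:,2]<.1)&br
Q=T[m]; print('block tool coords',len(Q),np.percentile(Q,[1,5,50,95,99],axis=0).round(4))
tp=Q[Q[:,2]<-.018]; print('top edge z',np.median(tp[:,2]),tp[:,0].max(),'y',np.percentile(tp[:,1],[2,98]))
low=Q[Q[:,2]>.03]; print('low',len(low),'y',np.percentile(low[:,1],[2,98]) if len(low) else '',low.max(0) if len(low) else '')
# top view fit of board top yaw and ends, lip
for f in('top0','scene0'):
    d=load(f); box=(305,370,160,207) if f=='top0' else (165,222,138,190)
    P,c,uv=cloud(d,*box); br=c.mean(1)>110
    for n,m in dict(bt=P[:,2]>.088,lip=(P[:,2]>.045)&(P[:,2]<.068)&(P[:,0]>.6)).items():
        Q=P[br&m]; mm,v=line(Q); print(f,n,len(Q),mm.round(4),np.degrees(np.arctan(-v[0]/v[1])).round(2),Q.min(0).round(4),Q.max(0).round(4))
```

```text
-0.375 low 45 x 0.5903 0.6329 y -0.3665 -0.3615 z 0.0428 0.0462
-0.375 lip 41 x 0.6267 0.6313 y -0.3614 -0.3505 z 0.0571 0.0609
-0.24 boardtop 93 x 0.5566 0.5682 y -0.231 -0.2251 z 0.0975 0.0999
-0.24 low 67 x 0.5824 0.6244 y -0.2304 -0.2252 z 0.0426 0.0484
-0.24 lip 7 x 0.6212 0.6229 y -0.2271 -0.2251 z 0.054 0.0587
-0.225 boardtop 212 x 0.5555 0.5681 y -0.2149 -0.2051 z 0.0977 0.1002
-0.225 low 130 x 0.5818 0.6253 y -0.2151 -0.2053 z 0.0429 0.049
-0.225 lip 32 x 0.6201 0.6225 y -0.215 -0.2055 z 0.0552 0.0586
block tool coords 2457 [[ 0.0205 -0.0049 -0.027 ]
 [ 0.0221 -0.0045 -0.0266]
 [ 0.0398 -0.0001 -0.0256]
 [ 0.0563  0.0045 -0.0246]
 [ 0.0576  0.0049 -0.0242]]
top edge z -0.025628764506046325 0.0579388412227087 y [-0.00480486  0.00480287]
low 0 y  
top0 bt 169 [ 0.5667 -0.2899] 3.35 [ 0.5566 -0.376   0.0881] [ 0.5768 -0.2055  0.1059]
top0 lip 233 [ 0.615 -0.289] 2.58 [ 0.6004 -0.373   0.0451] [ 0.6282 -0.2042  0.0658]
scene0 bt 90 [ 0.5686 -0.2853] 3.3 [ 0.5583 -0.369   0.088 ] [ 0.5786 -0.204   0.1038]
scene0 lip 102 [ 0.6189 -0.2839] 1.39 [ 0.6006 -0.3648  0.0452] [ 0.6317 -0.2006  0.0634]
```

The view shows the block edge-on between the fingers at columns 238–264, with the easel's near end visible to either side. The fit puts the easel corner at about (.5876, -.290) with yaw 3.35°. The block origin sits at tool (-2, 0, 84.4) mm.

```bash
cat >> h.py <<'E'
e=np.radians(3.35); t15=np.radians(15)
ey=np.array([-np.sin(e),np.cos(e),0]); f=np.array([np.cos(e),np.sin(e),0]); zz=np.array([0,0,1.])
ex=np.cos(t15)*f+np.sin(t15)*zz; ez=-np.sin(t15)*f+np.cos(t15)*zz
EO=np.array([.5876,-.290,.040]); OFF=np.array([-.002,0,.0844])
def to_easel(x,y,z,s):
    Rt=np.c_[ey,ex,-ez]; o=EO+x*ex+y*ey+z*ez; tcp=o-Rt@OFF
    B=R.from_rotvec(s['tcp_rot']); d=B.inv().apply(tcp-s['tcp_pos'])*1000
    return d.round(1),np.degrees((B.inv()*R.from_matrix(Rt)).as_rotvec()).round(2),tcp.round(4)
def where(s):
    B=R.from_rotvec(s['tcp_rot']).as_matrix(); o=s['tcp_pos']+B@OFF
    return (np.c_[ex,ey,ez].T@(o-EO)*1000).round(1)
E
python3 - <<'E'
from h import *
s=state(); print(s['tcp_pos'])
for p in((.012,0,.06),(.012,0,.04),(.008,0,.01)): print(p,to_easel(*p,s))
E
```

```text
[ 0.60330217 -0.15033425  0.25667249]
(0.012, 0, 0.06) (array([-137. ,  -48.4,   74. ]), array([-15.14,  -0.04,  -0.45]), array([ 0.5617, -0.2895,  0.1826]))
(0.012, 0, 0.04) (array([-137. ,  -43.2,   93.3]), array([-15.14,  -0.04,  -0.45]), array([ 0.5669, -0.2892,  0.1633]))
(0.008, 0, 0.01) (array([-137. ,  -39.2,  123.3]), array([-15.14,  -0.04,  -0.45]), array([ 0.5708, -0.289 ,  0.1333]))
```

{"op": "jog_arm", "data": {
  "targets": [0,-34,-12,0,-4,0,0,0,-68,-24,0,-8,0,0,0,-103,-36,10,-12,0,0,0,-137,-48,30,-15,0,-0.5,0,-137,-48,60,-15,0,-0.5]
}}

```text
clock: 7.82
tcp_pos: [0.562, -0.2952, 0.1999]
tcp_rot: [2.02, 2.136, 0.278]
contact_force: [1.2, -0.4, -1.5]
width: 0.0089
grasp_force: 52.0
```

{"op": "jog_arm", "data": {
  "targets": [0,0,0,0,0,0,0,0,0,0,0,0,0,0,0,0,0,0,0,0,0]
}}

```text
clock: 8.07
tcp_pos: [0.5646, -0.2877, 0.1991]
tcp_rot: [2.017, 2.151, 0.283]
contact_force: [-0.3, -0.4, -1.1]
width: 0.0087
grasp_force: 52.1
```

Run:
```python
from h import *
s=state(); print(s['tcp_pos'],where(s),s['joint_pos'].round(2)); snap('scene','s3')
for p in((.010,0,.03),(.009,0,.008)): print(p,to_easel(*p,s))
d=snap('wrist','w4')
a=load('s3')['image'][110:220,150:260]; cv2.imwrite('pics/v4.png',np.hstack([cv2.resize(a,(384,384),interpolation=cv2.INTER_CUBIC),d['image'][:, 100:512]]))
P,c,uv=cloud(d,0,512,0,384); br=c.mean(1)>100; Q=(np.c_[ex,ey,ez].T@(P-EO).T).T*1000
B=R.from_rotvec(s['tcp_rot']).as_matrix(); T=(P-s['tcp_pos'])@B*1000
m=(abs(T[:,1])<12)&(T[:,0]>20)&(T[:,0]<90)&(T[:,2]>-40)&(T[:,2]<100)&br; print('block',m.sum(),np.percentile(Q[m],[2,50,98],axis=0).round(1),np.percentile(T[m],[2,50,98],axis=0).round(1))
b=br&~m&(Q[:,1]>50)&(Q[:,1]<84)
for n,k in dict(board=(Q[:,2]>15)&(Q[:,2]<55)&(abs(Q[:,0])<10),btop=(abs(Q[:,2]-60)<4)&(Q[:,0]<4)&(Q[:,0]>-16),ledge=(abs(Q[:,2])<5)&(Q[:,0]>5)&(Q[:,0]<30),end=(Q[:,2]>-5)&(Q[:,2]<62)&(Q[:,1]>70)).items():
    if (b&k).sum()>3: print(n,(b&k).sum(),np.percentile(Q[b&k],[2,50,98],axis=0).round(1).tolist())
```

```text
[ 0.56456451 -0.28765919  0.19907254] [19.1  1.8 75.2] [-0.67  0.35 -0.28  0.75  0.17  0.85]
(0.01, 0, 0.03) (array([-1.7, -9.1, 45.2]), array([ 0.02, -0.05,  0.33]), array([ 0.5676, -0.2892,  0.1531]))
(0.009, 0, 0.008) (array([ -1.7, -10.1,  67.2]), array([ 0.02, -0.05,  0.33]), array([ 0.5723, -0.2889,  0.1316]))
block 2534 [[ 15.   24.6 179. ]
 [ 19.8  44.5 185.7]
 [ 24.7  61.  186.9]] [[ 20.9  -3.8 -27.3]
 [ 40.8   1.  -26.1]
 [ 57.3   5.9 -19.3]]
board 5 [[-0.3, 75.2, 48.6], [-0.2, 82.4, 50.1], [-0.1, 83.9, 52.6]]
btop 632 [[-10.9, 53.5, 59.8], [-5.9, 69.4, 61.2], [-0.2, 83.4, 62.5]]
ledge 900 [[5.7, 52.2, -0.3], [17.5, 69.3, 1.2], [29.5, 83.3, 2.8]]
end 1190 [[-203.2, 70.1, -0.1], [7.6, 76.4, 2.9], [39.6, 83.4, 61.7]]
```

View pics/v4.png

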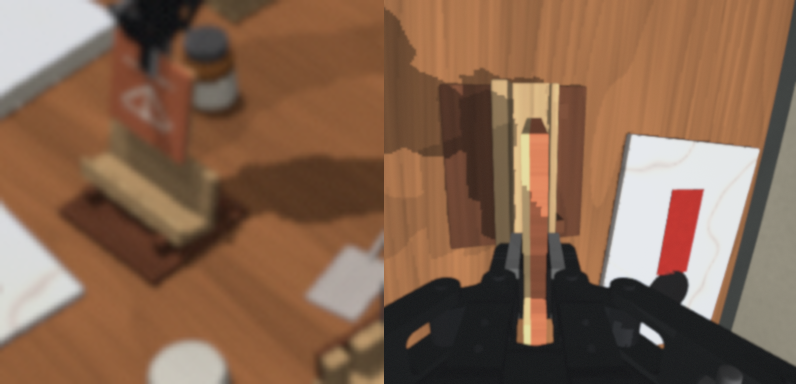

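Left, the block hangs carved side out above the ledge. Right, it sits above and parallel to the ledge, with its top at columns 522–548. The easel model agrees to about 1 mm, so I'll lower.

{"op": "jog_arm", "data": {
  "targets": [0,-1,-5,20,0,0,0,0,-2,-8,36,0,0,0,0,-2,-10,50,0,0,0,0,-2,-10,60,0,0,0,0,-2,-10,66,0,0,0]
}}

```text
clock: 8.58
tcp_pos: [0.572, -0.29, 0.1318]
tcp_rot: [2.017, 2.15, 0.282]
contact_force: [0.2, -0.6, -0.6]
width: 0.009
grasp_force: 52.0
```

{"op": "jog_arm", "data": {
  "targets": [0,0,0,0,0,0,0,0,0,0,0,0,0,0,0,0,0,0,0,0,0]
}}

```text
clock: 8.83
tcp_pos: [0.5718, -0.2912, 0.1331]
tcp_rot: [2.017, 2.148, 0.282]
contact_force: [-0.5, -0.1, -1.4]
width: 0.0087
grasp_force: 52.0
```

Run:
```python
from h import *
s=state(); print(s['tcp_pos'],where(s),s['contact_force'],s['torque']);d=snap('wrist','w5')
P,c,uv=cloud(d,0,512,0,384); br=c.mean(1)>100; Q=(np.c_[ex,ey,ez].T@(P-EO).T).T*1000
B=R.from_rotvec(s['tcp_rot']).as_matrix(); T=(P-s['tcp_pos'])@B*1000
m=(abs(T[:,1])<12)&(T[:,0]>20)&(T[:,0]<90)&(T[:,2]>-40)&(T[:,2]<100)&br; print('block',m.sum(),np.percentile(Q[m],[2,50,98],axis=0).round(1))
b=br&~m&(Q[:,1]>62)&(Q[:,1]<84)
for n,k in dict(btop=(abs(Q[:,2]-60)<5)&(Q[:,0]<4)&(Q[:,0]>-16),ledge=(abs(Q[:,2])<7)&(Q[:,0]>5)&(Q[:,0]<30)).items():
    print(n,(b&k).sum(),np.percentile(Q[b&k],[2,50,98],axis=0).round(1).tolist())
```

```text
[ 0.57181606 -0.29115925  0.13311428] [ 8.9 -2.3  9.6] [-0.48845302 -0.07909962 -1.43255165] [0.00134126 0.32575363 0.05733231]
block 4564 [[-2.600e+00  2.110e+01  1.000e-01]
 [ 8.500e+00  5.240e+01  1.187e+02]
 [ 2.000e+01  8.570e+01  1.205e+02]]
btop 657 [[-11.5, 62.5, 59.8], [-7.5, 73.3, 61.1], [-3.6, 83.8, 62.6]]
ledge 416 [[21.1, 62.6, -0.2], [25.4, 73.3, 1.1], [29.9, 83.7, 2.3]]
```

{"op": "jog_arm", "data": {
  "targets": [0,1,-1,3,0,0,0,0,2,-2,5,0,0,0,0,2,-3,7,0,0,0,0,2,-3,8,0,0,0,0,2,-3,8,0,0,0]
}}

```text
clock: 9.3
tcp_pos: [0.5704, -0.2889, 0.124]
tcp_rot: [2.019, 2.148, 0.283]
contact_force: [-1.0, 0.8, 2.3]
width: 0.009
grasp_force: 52.7
```

Run:
```python
from h import *
s=state(); print(s['tcp_pos'],where(s),s['contact_force'],s['torque'])
```

```text
[ 0.57044813 -0.2888843   0.12404993] [5.4 0.1 1.2] [-1.02092253  0.78393529  2.32735947] [ 0.32657401  0.14475513 -0.04790164]
```

{"op": "jog_arm", "data": {
  "targets": [0,0,-1,1,0,0,0,0,0,-1,2,0,0,0,0,0,-1,2,0,0,0]
}}

```text
clock: 9.55
tcp_pos: [0.5705, -0.2889, 0.124]
tcp_rot: [2.017, 2.146, 0.284]
contact_force: [-7.0, 4.8, 16.0]
width: 0.0091
grasp_force: 55.0
```

Run:
```python
from h import *
s=state(); print(s['tcp_pos'],where(s),s['contact_force'],s['torque'])
```

```text
[ 0.57047758 -0.28894387  0.1240147 ] [5.6 0.  1.2] [-7.03134935  4.75045878 16.04199574] [1.03944865 0.66789041 0.20364478]
```

The block is seated on the ledge. I'll ease off and release.

{"op": "jog_arm", "data": {
  "targets": [0,0,0,-1,0,0,0,0,0,0,-1.5,0,0,0,0.3,0,0,-1.5,0,0,0,0.3,0,0,-1.5,0,0,0,0.3,0,0,-1.5,0,0,0]
}}

```text
clock: 9.97
tcp_pos: [0.5688, -0.2891, 0.1221]
tcp_rot: [2.02, 2.149, 0.281]
contact_force: [-0.0, 0.2, 0.8]
width: 0.0253
grasp_force: 0.0
```

{"op": "jog_arm", "data": {
  "targets": [0.3,0,0,-1.5,0,0,0,0.3,0,0,-10,0,0,0,0.3,0,0,-25,0,0,0,0.3,0,0,-55,0,0,0,0.3,0,0,-90,0,0,0]
}}

```text
clock: 10.38
tcp_pos: [0.5445, -0.2894, 0.2089]
tcp_rot: [2.022, 2.151, 0.281]
contact_force: [0.6, -0.8, 0.8]
width: 0.0254
grasp_force: 0.0
```

{"op": "jog_arm", "data": {
  "targets": [0.3,0,0,-30,0,0,0,0.3,30,0,-40,0,0,0,0.3,60,0,-40,0,0,0,0.3,60,0,-40,0,0,0]
}}

```text
clock: 10.72
tcp_pos: [0.5311, -0.2273, 0.2499]
tcp_rot: [2.016, 2.151, 0.284]
contact_force: [-0.5, 0.7, -1.5]
width: 0.0259
grasp_force: 0.0
```

Run:
```python
from h import *
s=state(); print(s['tcp_pos'],s['contact_force'],s['clock']); d=snap('wrist','w6'); snap('scene','s6'); a=load('s6')['image'][110:260,140:340]
P,c,uv=cloud(d,0,512,0,384); br=c.mean(1)>80; Q=(np.c_[ex,ey,ez].T@(P-EO).T).T*1000
m=br&(Q[:,2]>100)&(Q[:,2]<120)&(abs(Q[:,0])<30)&(abs(Q[:,1])<90); print('top edge',m.sum(),np.percentile(Q[m],[2,50,98],axis=0).round(1))
m=br&(Q[:,2]>70)&(Q[:,2]<107)&(abs(Q[:,0]-5)<15)&(abs(Q[:,1])<70); print('face',m.sum(),np.percentile(Q[m],[2,50,98],axis=0).round(1) if m.any() else '')
b=br&(abs(Q[:,1])>64)&(abs(Q[:,1])<84)
for n,k in dict(btop=(abs(Q[:,2]-60)<5)&(Q[:,0]<4)&(Q[:,0]>-16),ledge=(abs(Q[:,2])<7)&(Q[:,0]>5)&(Q[:,0]<30)).items():
    print(n,(b&k).sum(),np.percentile(Q[b&k],[2,50,98],axis=0).round(1).tolist() if (b&k).any() else '')
cv2.imwrite('pics/v6.png',np.hstack([cv2.resize(a,(400,300),interpolation=cv2.INTER_CUBIC),cv2.resize(d['image'],(400,300))]))
rackfit(snap('top','top6'),(175,270,155,240))
```

```text
[ 0.53111256 -0.2273221   0.24992926] [-0.49777782  0.66379095 -1.5269612 ] 10.7167
top edge 1496 [[  0.  -56.7 109.8]
 [  4.6   6.5 111.3]
 [  9.7  59.9 112.6]]
face 52 [[ -0.2  59.9  72.5]
 [  1.6  60.2  90.3]
 [  9.6  60.5 106. ]]
btop 414 [[-12.1, -82.2, 59.7], [-6.4, 68.7, 61.2], [-0.7, 83.3, 62.8]]
ledge 577 [[5.2, -81.1, -0.5], [18.8, 69.8, 1.2], [29.8, 83.9, 2.8]]
blue 144 [0.4672 0.2154 0.1425] ang -99.8 ext [0.4809 0.2946] [0.4531 0.1336] z 0.134 0.149
red 0
green 29 [0.5099 0.1133 0.1249] ang 84.4 ext [0.5042 0.0541] [0.5155 0.1702] z 0.119 0.131
knob 0
top 183 [0.5315 0.1093 0.1243] ang -93.6 ext [0.5353 0.1696] [0.5277 0.0493] z 0.118 0.129
```

View pics/v6.png

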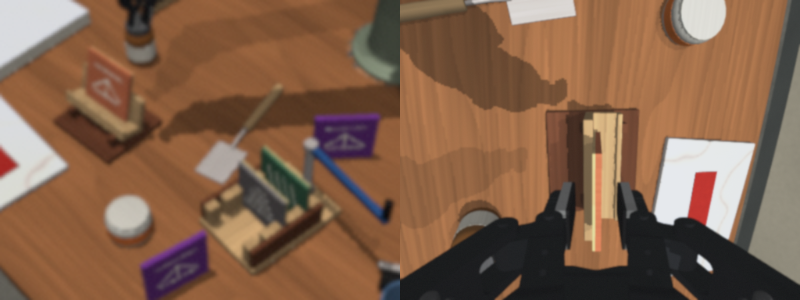

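The block stands seated and flat on the easel, carved side out. Its top edge is at easel x 0–9.7 mm and z about 110 mm, centred within about 2 mm. The bar is open, and the grey and green blocks are in their slots.

```bash
python3 -c "
from rig import hand_in
print(hand_in())"
```

```text
the job is handed in; nothing more can be done
None
```

The job is handed in: the bar is swung open, the red block leans flat on the easel with its carved side out and is released, and by the last pictures everything else is in place; `hand_in()` returned no verdict.

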